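# Roll the tube offcut up the saw feed gutter and keep it there

### The job

With the fingertips, gently roll the steel tube offcut lying in the sloped wooden gutter up the slope and over the crest, so that it settles against the stop board at the top and cannot roll back. Then push the sliding keeper fully in behind it. Do not grip or lift the tube, keep it on the gutter floor, and leave the other things on the bench where they are.

Things in the scene. Friction and masses are not known exactly. Their poses are not given: they have to be found in the camera images.
- jig: Fixed plywood feed jig (sizes in mm): an open gutter 340 long, 120 to 126 wide. Origin on the bench under its middle; x level, uphill along the gutter; y across, to the keeper's side (roughly towards the robot); z up. Stands anywhere, turned up to 0.35 rad. Inside 104 wide (y -52 to 52), walls 8 thick, 24 above the floor (top end: up to z = 75). Stop board's face at x = 152, its top at z = 85.
- ramp (a point): Point on the floor of the gutter, mid crest, at jig x = 90, z = 52. From the low end (jig x = -167, floor z = 16) the floor climbs at 8 degrees to this crest, then falls at 7 degrees to the stop board. Axes: x uphill along the sloping floor, y as jig y, z square to the slope (the middle of a tube lying on the slope has z = 24 here).
- gap (a point): Centre of the gap at the gutter's low end, at floor height: jig x = -167, z = 16. Two lugs, 10 thick (along x) and 28 tall, stand at the low end of the floor, one at each side wall, and hold the tube; between them the gutter is open, 68 wide (y -34 to 34), so that a finger can reach the tube from behind. Axes as the jig's.
- home (a point): Where the middle of the tube is when it lies at home in the hollow between crest and stop board: 128 along jig x, on the gutter's centre line, 71 above the bench. Axes as the jig's.
- tube_mid (a point): Middle of the round steel tube offcut, 48 diameter, 100 long, about 0.2 kg, lying across the gutter so that it rolls along it (2 play at each end). Its y is the tube's axis; x and z turn as it rolls. Starts at the low end against the lugs: jig x = -137, 44 above the bench. Short of the crest it rolls back down when let go; past it, it rolls on to the stop.
- tube: The same tube offcut; origin at its middle.
- keeper (a joint): Travel (m) of the keeper, a steel bar 10 wide, 16 high that slides level across the gutter, along jig -y, just downhill of a tube at home: 0 drawn out, 0.050 fully in at its end. Starts between 0 and 0.010, clear of the tube's way. Sliding takes about 2 to 4 N; it stays where it is left. It cannot go in while the tube is in its way.
- push_block (a point): Centre of the outer face (to push on, towards jig -y) of the keeper's upright wooden block: 50 long (jig x), 14 thick (y), from z = 63 to 107 above the bench. The point is at jig x = 94, y = 127 minus the keeper's travel, z = 87. Under the bar is a fixed ledge, top at z = 63, reaching out to jig y = 122. Axes as the jig's.
- short_offcut: Bystander: a short steel tube standing on end, 48 diameter, 60 tall, on the keeper side of the jig near its low end. Origin at the middle of its underside.
- screw_jar: Bystander: a glass jar with steel lid, 54 diameter, 62 tall, on the keeper side of the jig. Origin at the middle of its underside.
- wrench: Bystander: a wrench 170 long lying flat on the bench on the far side of the jig. Origin at its middle, underside.
Mind the look-alikes: they are no part of the job. Leave any purple or yellow look-alike of the tube alone.

How it is judged:
On the way, in this order (a step that is already met when the one before it is completed fails the run):
1. the tube lies still at home against the stop board (distance between tube_mid and home below 0.009 m and linear speed of tube below 0.02 m/s), for 0.3 s.
2. the keeper is pushed in behind it (value of joint keeper above 0.042 m), for 0.2 s.
At the end, for the whole second after the job is handed in: The tube's middle is within 9 mm of its home point, slower than 20 mm/s, and the keeper is at least 42 mm of its 50 mm in (all of step 1 and value of joint keeper above 0.042 m); the robot touches nothing.
It fails at once if the tube is lifted more than 10 mm off the gutter floor (z of tube_mid in the frame of ramp above 0.034 m).
It fails at once if the tube is gripped or pressed with more than 30 N (contact force between the fingers and tube above 30 N).
It fails at once if the standing offcut moved by more than 20 mm (distance of short_offcut from where it was at the start of the episode above 0.02 m).
It fails at once if the jar moved by more than 20 mm (distance of screw_jar from where it was at the start of the episode above 0.02 m).
It fails at once if the wrench moved by more than 20 mm (distance of wrench from where it was at the start of the episode above 0.02 m).
It also fails if it takes over 56 s, if anything falls off the work surface, if the arm or the gripper's body presses on something with over 40 N, if the wrist force passes 120 N, or if a joint passes its speed limit or range.

### The arm

A 7-joint arm with a two-finger parallel gripper is mounted at the origin on the work surface. World frame = base frame: x ahead of the robot, y to its left, z up, the work surface at z = 0. Lengths are in m, angles in rad, forces in N, time in s.
With the tool pointing down it reaches from about 0.35 to 0.9 m from the base axis. Payload 8.1 kg.
Tool frame: the origin (TCP) lies on the centre line of the jaws, within the pads' length; the fingertips stand 14 mm ahead of it and the grasp point (between the pads) lies 5 mm behind it (robot.finger_overhang is the distance from the TCP to the fingertips, in m); x points along the fingers, y is the direction in which the jaws open and shut, and the axes are right-handed (so a half turn about x gives the same grasp; the last joint's range is limited). The gripper opens to 85 mm and grips with 20 to 120 N. Pads are 22 mm wide; open, the fingers measure 114 mm over their backs; the gripper's body (76 mm by 85 mm) begins 54 mm behind the grasp point. The pads swing forward as they close: fully open they stand 13 mm farther back than shut.
Start: joints at [-1.23, 0.434, 0.025, 1.573, -0.012, 1.134, -0.075], TCP at [0.268, 0.564, 0.245] pointing down, gripper open.
Joint ranges: [-2.62, 2.62], [-0.44, 2.09], [-1.27, 1.32], [0.08, 2.57], [-1.32, 4.46], [0.12, 2], [-2.74, 2.74]. Speed limits (rad/s): [2.22, 2.22, 3.01, 3.01, 3.14, 3.14, 3.14].

### API

Orientations are given as [roll, pitch, yaw] about the fixed x, y, z axes, in that order (R = Rz(yaw) Ry(pitch) Rx(roll)).
In Python, from rig import robot, imaging gives the robot as it stands. The module is installed in compiled form; this text tells all that it offers.
- The arm moves only by the tool servo_tool, never from a script. Its argument "commands" is a list of rows, each a list of 5 numbers: the shift along the world's x, y, z in cm, then the turn about the world's z in degrees, then the opening, from 0 (shut) to 1 (fully open). A call has 1 to 8 rows; each row shifts and turns the commanded pose from where the row before left it; what a row does not reach is not made up. A row lasts 1/12 s, in which the tool goes at most 41.7 mm and 7.16 degrees, less where a joint would pass 70% of its speed; a pose out of reach is approached as far as the arm can. A call is refused whole if a number of a shift passes 4.17 or a number of a turn 7.16, either way. A call with a gripper value outside its range is refused whole. The fingers move at their own pace and stop on an object; "squeeze" is the grip in N (left out, the last holds). Time passes only in rows, so rows that do not move let the fingers close. It gives the time, the measured TCP pose, the force and the opening at its end, in the units of the state.
- robot.read_state(): the state, without advancing time (a new reading comes with each control period).
- imaging.read_camera(name): name is "side" or "top" or "wrist"; returns (picture, depth): 384x512x3 uint8, red, green, blue; 384x512 float32, m along the optical axis (not along the pixel's ray), 0 where there is no reading.
- imaging.get_calibration(name): a dict with "camera_matrix" (3x3 intrinsics, pixels), "distortion" ([k1, k2, p1, p2, k3] as OpenCV has them; the pictures are not rectified), "R" (3x3) and "t" (3): a world point X has camera coordinates R X + t; the wrist camera has in their place "tool_from_camera" (4x4, takes a point from camera to tool coordinates, whose origin is the TCP and whose axes are the tool frame's). Camera axes: x right, y down, z forward; pixel columns grow to the right and rows downward; lengths in m; the calibration is good to about 2 mm. A picture is of the moment at which its call begins: read the wrist's pose just before it. get_calibration takes no time and is no camera call.
- robot.sign_off(): hands the job in, once; it reports no verdict.
The state is a dict: "time": time; "q": joint angles; "joint_vel": joint speeds; "effort": joint torques, N m; "tcp_pos": TCP position; "orientation": TCP orientation; "contact_force": force on the tool from outside, world axes, zero at the start; "moment": the same for the moment, N m; "grip_width": finger opening in m.
Only numpy, scipy, OpenCV 4.12 (cv2) and the standard library are available. Lean on these libraries where they do the work, as an engineer would, in place of code of your own. Each camera call takes 0.05 s, during which the arm holds its last target.

## Working session

There is one attempt and no reset: what is moved stays moved. The work goes in short steps, Python scripts to look and compute and a tool call to move; the robot and the scene stay as the last step left them, time stands still between calls to the robot, and variables do not carry over. Pictures are saved under pics/ and viewed, and the job is handed in when it is done.

Besides the shell and the picture viewer there is one more tool, called as name(argument=value, ...), one argument or row to a line, values as JSON. servo_tool: Moves the arm, as the interface text tells. Its arguments: {"type":"object","properties":{"commands":{"type":"array"},"squeeze":{"type":"number"}},"required":["commands"]}

```bash
mkdir -p pics
python3 - <<'E'
from rig import robot, imaging
import cv2,numpy as np
s=robot.read_state(); print({k:np.round(v,3).tolist() for k,v in s.items()}, robot.finger_overhang)
for n in ["top","side"]:
    p,d=imaging.read_camera(n); cv2.imwrite(f"pics/{n}0.png",p[:,:,::-1]); np.save(f"pics/{n}0.npy",d)
    c=imaging.get_calibration(n); print(n,{k:np.round(v,3).tolist() for k,v in c.items()})
E
```

```text
{'time': 0.0, 'q': [-1.23, 0.435, 0.025, 1.574, -0.012, 1.134, -0.075], 'joint_vel': [-0.0, -0.0, -0.002, -0.001, -0.001, 0.0, 0.001], 'effort': [-0.001, -67.049, 1.024, -31.623, 0.015, 0.012, 0.0], 'tcp_pos': [0.268, 0.564, 0.245], 'orientation': [-1.458, 1.569, -1.902], 'contact_force': [0.224, 0.223, 0.407], 'moment': [0.052, 0.042, 0.025], 'grip_width': 0.085} 0.014
top {'camera_matrix': [[397.369, 0.0, 256.358], [0.0, 397.369, 189.387], [0.0, 0.0, 1.0]], 'distortion': [-0.114, 0.0, 0.0, 0.0, 0.0], 'R': [[-0.004, -1.0, -0.001], [-0.982, 0.004, -0.187], [0.187, 0.0, -0.982]], 't': [-0.012, 0.59, 0.878]}
side {'camera_matrix': [[415.341, 0.0, 253.859], [0.0, 415.341, 193.482], [0.0, 0.0, 1.0]], 'distortion': [0.032, 0.0, 0.0, 0.0, 0.0], 'R': [[0.999, -0.053, 0.003], [-0.032, -0.644, -0.764], [0.043, 0.763, -0.645]], 't': [-0.597, 0.076, 0.798]}
```

View pics/top0.png

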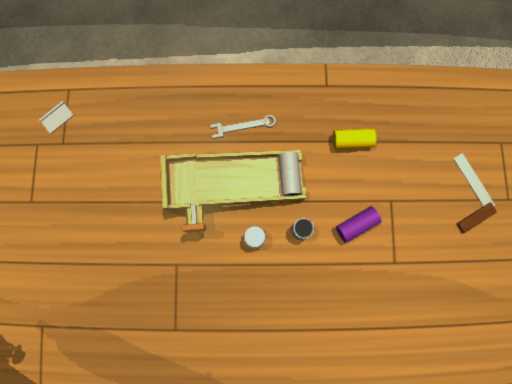

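View pics/side0.png

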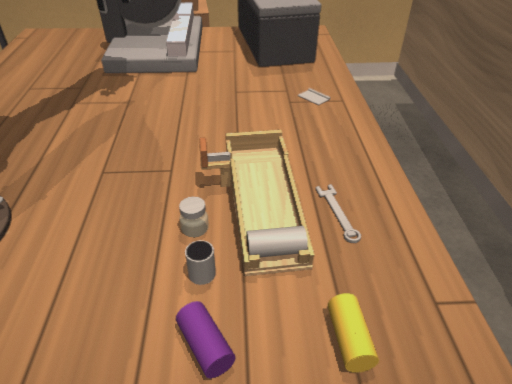

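```bash
cat > h.py <<'E'
from rig import robot, imaging
import cv2,numpy as np
def cloud(n,d):
    c=imaging.get_calibration(n); K=np.array(c["camera_matrix"]);D=np.array(c["distortion"])
    v,u=np.mgrid[0:384,0:512]; uv=np.stack([u,v],-1).reshape(-1,1,2).astype(float)
    r=cv2.undistortPoints(uv,K,D).reshape(-1,2)
    z=d.reshape(-1,1); P=np.hstack([r*z,z])
    W=(P-np.array(c["t"]))@np.array(c["R"])
    W[d.ravel()==0]=np.nan
    return W.reshape(384,512,3)
def toworld(j,p):
    x,y,a=j; p=np.atleast_2d(p); c,s=np.cos(a),np.sin(a)
    return np.c_[x+c*p[:,0]-s*p[:,1], y+s*p[:,0]+c*p[:,1], p[:,2]]
def tojig(j,W):
    x,y,a=j; c,s=np.cos(a),np.sin(a); dx=W[...,0]-x; dy=W[...,1]-y
    return np.stack([c*dx+s*dy,-s*dx+c*dy,W[...,2]],-1)
def proj(n,W):
    c=imaging.get_calibration(n)
    return cv2.projectPoints(np.atleast_2d(W).astype(float),cv2.Rodrigues(np.array(c["R"]))[0],np.array(c["t"]),np.array(c["camera_matrix"]),np.array(c["distortion"]))[0].reshape(-1,2)
E
cat > fit.py <<'E'
from h import *
from scipy.optimize import minimize
def hm(q):
    x,y=q[:,0]*1e3,q[:,1]*1e3
    fl=np.where(x<90,52+(x-90)*np.tan(np.radians(8)),52-(x-90)*np.tan(np.radians(7)))
    h=np.where(np.abs(y)<=52,fl,np.where(np.abs(y)<=60,np.minimum(fl+24,75),0))
    h=np.where((x>152)&(np.abs(y)<60),85,h); 
    dx=x+137; t=(np.abs(dx)<24)&(np.abs(y)<50)
    h=np.where(t,44+np.sqrt(np.maximum(576-dx**2,0)),h)
    h=np.where((x<-172)|(x>162),0,h)
    return h/1e3
W={n:cloud(n,np.load(f"pics/{n}0.npy")) for n in("top","side")}
res={}
for n in W:
    w=W[n].reshape(-1,3); w=w[np.isfinite(w).all(1)]
    bench=w[np.abs(w[:,2])<.012]; print(n,"bench z",np.median(bench[:,2]))
    best=None
    for a0 in (1.4,1.55,1.65,1.8):
      for off in (0,.02):
        j0=[.62+off,.06,a0]
        # initial centre from top view
        def cost(j):
            q=tojig(j,w); m=(np.abs(q[:,0])<.2)&(np.abs(q[:,1])<.075)&~((q[:,1]>.055)&(q[:,0]>.05))
            q=q[m]; return np.mean(np.minimum(np.abs(q[:,2]-hm(q)),.02))
        if best is None: 
            c=np.nanmean(W["top"][155:205,165:303].reshape(-1,3),0); print("c",c)
        r=minimize(cost,[c[0]+off-.01,c[1],a0],method="Nelder-Mead",options=dict(initial_simplex=[[c[0]+off-.01,c[1],a0],[c[0]+.03,c[1],a0],[c[0],c[1]+.03,a0],[c[0],c[1],a0+.1]],xatol=1e-5,fatol=1e-7))
        if best is None or r.fun<best.fun: best=r
    print(n,best.x,best.fun); res[n]=best.x
j=res["top"]; np.save("jig.npy",j)
for n in W:
    im=cv2.imread(f"pics/{n}0.png")
    pts=[[-.167,y,.016] for y in(-.052,.052)]+[[.152,y,.085] for y in(-.052,.052)]+[[-.137,0,.044],[.128,0,.071],[.09,0,.052],[.094,.127,.087],[.094,.122,.063]]
    im=cv2.resize(im,None,fx=1.5,fy=1.5)
    for p in proj(n,toworld(j,np.array(pts))): cv2.circle(im,tuple(int(round(v)) for v in (p+.5)*1.5),2,(0,0,255),-1)
    cv2.imwrite(f"pics/{n}_fit.png",im)
E
python3 fit.py
```

```text
top bench z -0.001103804733336044
c [0.61676575 0.0396364  0.04348818]
top [0.61949986 0.04272738 1.64312593] 0.003494932530162686
side bench z -0.000697205628122138
c [0.61676575 0.0396364  0.04348818]
side [0.620369   0.04231171 1.64682589] 0.004418046342986408
```

View pics/top_fit.png

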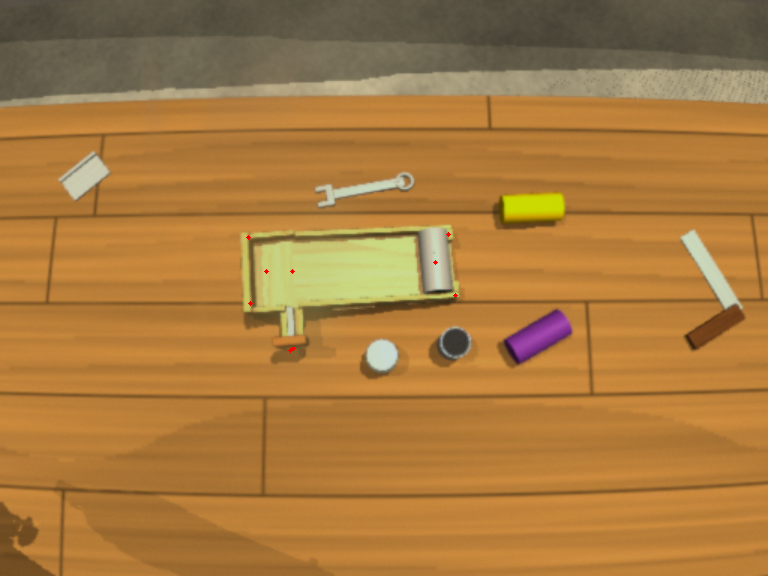

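View pics/side_fit.png

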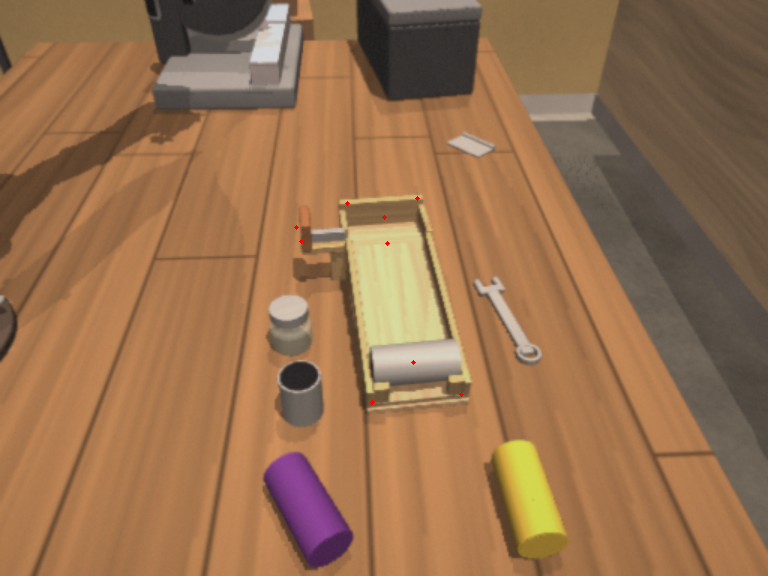

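Run:
```python
from h import *
j=np.load("jig.npy")
for n in("top","side"):
    w=cloud(n,np.load(f"pics/{n}0.npy")).reshape(-1,3); w=w[np.isfinite(w).all(1)]
    q=tojig(j,w)*1e3
    m=(np.abs(q[:,0]-94)<45)&(q[:,1]>75)&(q[:,1]<160)&(q[:,2]>80)
    print(n,"block top",np.percentile(q[m],[2,50,98],axis=0).round(1))
    m=(q[:,2]>15)&(np.abs(q[:,0])<260)&(q[:,1]>75)&(q[:,1]<200)&(q[:,0]<60)
    k=q[m]
    for lo,hi in((-260,-100),(-100,-20),(-20,60)):
        s=k[(k[:,0]>lo)&(k[:,0]<hi)]; print(lo,len(s), np.percentile(s,[1,50,99],axis=0).round(0).tolist() if len(s) else'')
    m=(q[:,2]>60)&(np.abs(q[:,0]+137)<40)&(np.abs(q[:,1])<60)
    print("tube top",q[m].mean(0),q[m].max(0))
print(toworld(j,np.array([[-.137,0,.044],[.128,0,.071],[-.167,0,.016],[.094,.127,.087]])).round(4))
```

```text
top block top [[ 68.  108.3  82.3]
 [ 91.1 116.7 105.2]
 [116.7 122.6 108.1]]
-260 542 [[-260.0, 111.0, 17.0], [-163.0, 138.0, 58.0], [-133.0, 167.0, 62.0]]
-100 389 [[-67.0, 121.0, 28.0], [-43.0, 146.0, 61.0], [-21.0, 169.0, 64.0]]
-20 12 [[-19.0, 132.0, 31.0], [-18.0, 145.0, 33.0], [-17.0, 155.0, 62.0]]
tube top [-137.49667004    1.12085907   64.59844524] [-120.14616417   50.50402523   70.83897417]
side block top [[ 65.8 107.1  81.3]
 [ 70.8 114.1 104.9]
 [112.2 120.8 107.8]]
-260 1159 [[-259.0, 108.0, 16.0], [-173.0, 133.0, 51.0], [-136.0, 164.0, 62.0]]
-100 859 [[-69.0, 117.0, 16.0], [-58.0, 141.0, 52.0], [-22.0, 166.0, 63.0]]
-20 1 [[-20.0, 144.0, 60.0], [-20.0, 144.0, 60.0], [-20.0, 144.0, 60.0]]
tube top [-142.89749906   -0.19691998   64.99557994] [-121.49040524   49.21126095   69.19300843]
[[ 0.6294 -0.0939  0.044 ]
 [ 0.6102  0.1704  0.071 ]
 [ 0.6316 -0.1238  0.016 ]
 [ 0.486   0.1273  0.087 ]]
```

Run:
```python
from h import *
from scipy.spatial.transform import Rotation as R
s=robot.read_state(); M=R.from_euler('xyz',s['orientation']).as_matrix(); print(M.round(3))
j=np.load("jig.npy"); yj=np.degrees(j[2]+np.pi/2); yt=np.degrees(np.arctan2(M[1,1],M[0,1])); 
print(yj,yt,"turn",(yj-yt+90)%180-90)
print(toworld(j,np.array([[-.21,0,.04],[-.172,0,.04],[.065,0,.07],[.094,.15,.09]])).round(4))
```

```text
[[-0.     0.429  0.903]
 [-0.001  0.903 -0.429]
 [-1.    -0.001  0.   ]]
184.14418118935637 64.56736163656129 turn -60.42318044720491
[[ 0.6347 -0.1667  0.04  ]
 [ 0.6319 -0.1288  0.04  ]
 [ 0.6148  0.1076  0.07  ]
 [ 0.4631  0.1256  0.09  ]]
```

servo_tool(
  commands=[
    [1.8,-3.65,0,-3.0,0.24],
    [1.8,-3.65,0,-3.0,0.24],
    [1.8,-3.65,0,-3.0,0.24],
    [1.8,-3.65,0,-3.0,0.24],
    [1.8,-3.65,0,-3.0,0.24],
    [1.8,-3.65,0,-3.0,0.24],
    [1.8,-3.65,0,-3.0,0.24],
    [1.8,-3.65,0,-3.0,0.24],
  ],
)

```text
time: 0.77
tcp_pos: [0.4127, 0.2704, 0.2452]
orientation: [-2.227, 1.571, -3.092]
contact_force: [1.0, 0.3, 0.0]
grip_width: 0.0206
```

servo_tool(
  commands=[
    [1.8,-3.65,0,-3.0,0.24],
    [1.8,-3.65,0,-3.0,0.24],
    [1.8,-3.65,0,-3.0,0.24],
    [1.8,-3.65,0,-3.0,0.24],
    [1.8,-3.65,0,-3.0,0.24],
    [1.8,-3.65,0,-3.0,0.24],
    [1.8,-3.65,0,-3.0,0.24],
    [1.8,-3.65,0,-3.0,0.24],
  ],
)

```text
time: 1.43
tcp_pos: [0.5567, -0.0214, 0.2452]
orientation: [-2.355, 1.571, 2.644]
contact_force: [0.7, 1.0, 0.0]
grip_width: 0.0203
```

servo_tool(
  commands=[
    [1.8,-3.6,0,-3.0,0.24],
    [1.8,-3.6,0,-3.0,0.24],
    [1.8,-3.6,0,-3.0,0.24],
    [1.8,-3.6,0,-3.4,0.24],
    [0.6,-0.8,0,0,0.24],
    [0,0,0,0,0.24],
  ],
)

```text
time: 1.93
tcp_pos: [0.6345, -0.1759, 0.2445]
orientation: [-0.409, 1.568, -1.912]
contact_force: [0.3, 0.8, 1.1]
grip_width: 0.0204
```

```bash
cat > st.py <<'E'
from h import *
from scipy.spatial.transform import Rotation as R
def st():
    s=robot.read_state(); M=R.from_euler('xyz',s['orientation']).as_matrix()
    j=np.load("jig.npy")
    print(s['time'],"tcp",s['tcp_pos'],"jig",tojig(j,np.array(s['tcp_pos'])).round(4),"yawerr",((np.degrees(j[2]+np.pi/2-np.arctan2(M[1,1],M[0,1]))+90)%180-90).round(2),"F",np.round(s['contact_force'],2), "w",s['grip_width'],"q",np.round(s['q'],2))
    return s
if __name__=="__main__": st()
E
python3 st.py
python3 - <<'E'
from h import *
p,d=imaging.read_camera("wrist"); cv2.imwrite("pics/w1.png",p[:,:,::-1])
p,d=imaging.read_camera("side"); cv2.imwrite("pics/s1.png",p[:,:,::-1])
E
```

```text
1.9333 tcp [ 0.63452133 -0.1759347   0.24450448] jig [-0.2192  0.0008  0.2445] yawerr 0.28 F [0.35 0.77 1.12] w 0.020419378082012964 q [-0.15  0.52  0.53  1.51 -0.27  1.18  0.49]
```

View pics/w1.png

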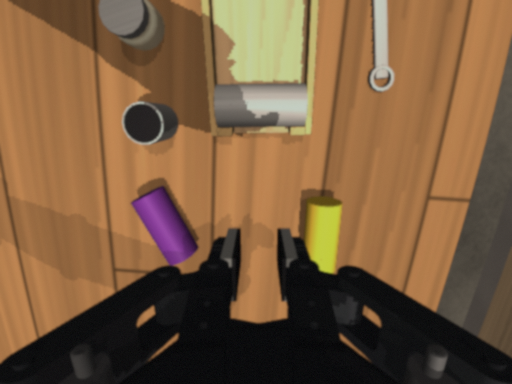

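View pics/s1.png

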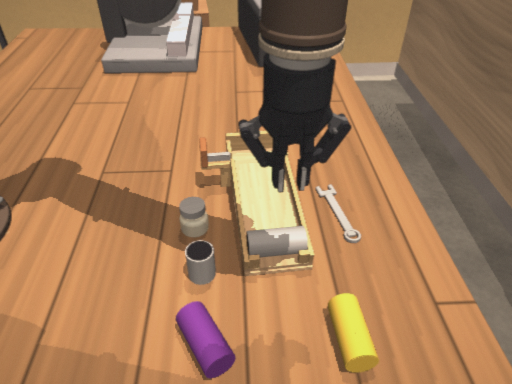

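Run:
```python
from h import *
j=np.load("jig.npy")
w=cloud("top",np.load("pics/top0.npy")).reshape(-1,3); q=tojig(j,w)*1e3
im=cv2.imread("pics/top0.png").reshape(-1,3).astype(int)
y=(im[:,1]>180)&(im[:,2]>180)&(im[:,0]<60); print(np.nanpercentile(q[y],[1,50,99],axis=0).round())
y=(im[:,0]>70)&(im[:,1]<50); print(np.nanpercentile(q[y],[1,50,99],axis=0).round())
```

```text
[[-357. -102.   37.]
 [-310.  -82.   45.]
 [-262.  -67.   49.]]
[[-340.   96.   30.]
 [-291.  131.   39.]
 [-242.  168.   46.]]
```

servo_tool(
  commands=[
    [0,0,-3.5,0.2,0.24],
    [0,0,-3.5,0,0.24],
    [0,0,-3.5,0,0.24],
    [0,0,-3.5,0,0.24],
    [0,0,-3.5,0,0.24],
    [0,0,-2.4,0,0.24],
    [0,0,0,0,0.24],
  ],
)

```text
time: 2.62
tcp_pos: [0.6307, -0.1676, 0.0412]
orientation: [-2.023, 1.562, 2.769]
contact_force: [-1.1, 0.5, -0.3]
grip_width: 0.0202
```

```bash
python3 st.py
```

```text
2.6167 tcp [ 0.63072322 -0.16760445  0.041238  ] jig [-0.2106  0.004   0.0412] yawerr -0.4 F [-1.12  0.51 -0.29] w 0.020221621520882308 q [-0.09  0.73  0.42  1.71 -0.39  0.8   0.59]
```

servo_tool(
  commands=[
    [0.4,0,0,-0.4,0.24],
    [0,0,0,0,0.24],
    [-0.03,0.5,0,0,0.24],
    [-0.03,0.5,0,0,0.24],
    [-0.03,0.5,0,0,0.24],
    [0,0,0,0,0.24],
    [0,0,0,0,0.24],
  ],
)

```text
time: 3.2
tcp_pos: [0.6378, -0.1557, 0.0468]
orientation: [1.908, 1.57, 0.407]
contact_force: [0.5, 0.1, -0.4]
grip_width: 0.0205
```

```bash
python3 st.py
python3 - <<'E'
from h import *
p,d=imaging.read_camera("side"); cv2.imwrite("pics/s2.png",cv2.resize(p[120:320,130:400,::-1],None,fx=2.5,fy=2.5))
p,d=imaging.read_camera("wrist"); cv2.imwrite("pics/w2.png",p[:,:,::-1])
E
```

```text
3.2 tcp [ 0.63778284 -0.15567744  0.04684823] jig [-0.1992 -0.0039  0.0468] yawerr 0.11 F [ 0.51  0.15 -0.4 ] w 0.020545371944763205 q [-0.11  0.72  0.43  1.7  -0.39  0.8   0.56]
```

View pics/s2.png

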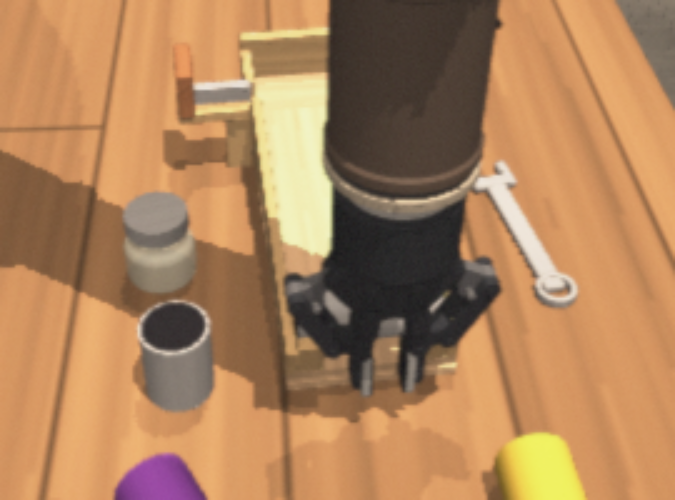

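View pics/w2.png

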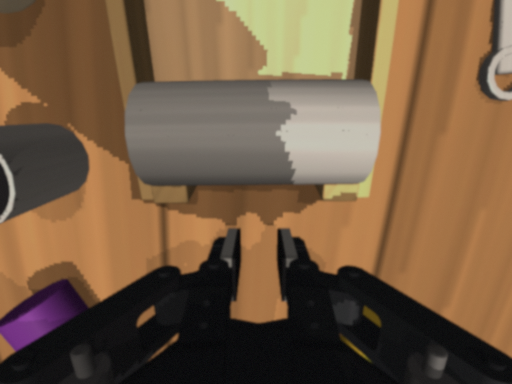

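servo_tool(
  commands=[
    [-0.2,0,-0.3,0,0.24],
    [-0.04,0.5,0,0,0.24],
    [-0.04,0.5,0,0,0.24],
    [-0.04,0.5,0,0,0.24],
    [-0.04,0.5,0,0,0.24],
    [-0.03,0.3,0,0,0.24],
    [-0.03,0.3,0.05,0,0.24],
    [-0.03,0.3,0.05,0,0.24],
  ],
)

```text
time: 3.97
tcp_pos: [0.6332, -0.1285, 0.0448]
orientation: [0.391, 1.569, -1.111]
contact_force: [-1.6, -6.8, 4.5]
grip_width: 0.0206
```

```bash
python3 st.py
python3 - <<'E'
from h import *
p,d=imaging.read_camera("wrist"); cv2.imwrite("pics/w3.png",p[:,:,::-1])
E
```

```text
3.9667 tcp [ 0.63321432 -0.12845194  0.044783  ] jig [-0.1717 -0.0013  0.0448] yawerr 0.19 F [-1.58 -6.84  4.54] w 0.020581055309242587 q [-0.16  0.71  0.43  1.73 -0.39  0.78  0.53]
```

View pics/w3.png

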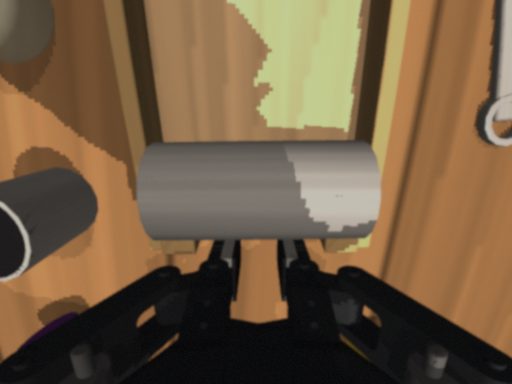

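servo_tool(
  commands=[
    [-0.03,0.3,0.05,0,0.24],
    [-0.03,0.4,0.06,0,0.24],
    [-0.03,0.4,0.06,0,0.24],
    [-0.03,0.4,0.06,0,0.24],
  ],
)

```text
time: 4.35
tcp_pos: [0.6327, -0.1153, 0.0478]
orientation: [0.645, 1.567, -0.859]
contact_force: [0.9, -7.6, 6.3]
grip_width: 0.0204
```

```bash
python3 st.py
python3 - <<'E'
from h import *
p,d=imaging.read_camera("wrist"); cv2.imwrite("pics/w4.png",p[:,:,::-1])
E
```

```text
4.35 tcp [ 0.63266107 -0.11534131  0.04781379] jig [-0.1586 -0.0017  0.0478] yawerr 0.31 F [ 0.94 -7.56  6.34] w 0.020374364988583433 q [-0.19  0.7   0.43  1.74 -0.39  0.78  0.5 ]
```

View pics/w4.png

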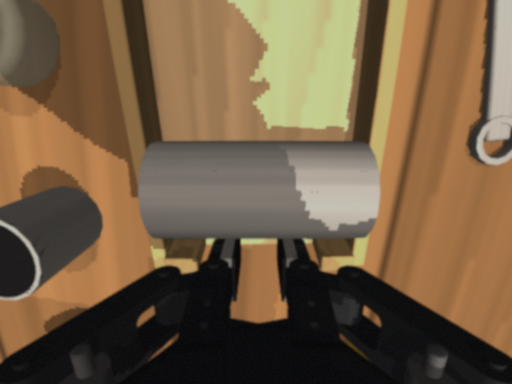

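servo_tool(
  commands=[
    [-0.04,0.5,0.06,0.1,0.24],
    [-0.04,0.5,0.06,0.1,0.24],
    [-0.04,0.5,0.06,0,0.24],
    [-0.04,0.5,0.06,0,0.24],
    [-0.04,0.5,0.06,0,0.24],
    [-0.04,0.5,0.06,0,0.24],
    [-0.04,0.5,0.06,0,0.24],
    [-0.04,0.5,0.06,0,0.24],
  ],
)

```text
time: 5.07
tcp_pos: [0.6285, -0.072, 0.0515]
orientation: [1.093, 1.571, -0.405]
contact_force: [1.1, -3.6, 3.0]
grip_width: 0.0207
```

```bash
python3 st.py
```

```text
5.0667 tcp [ 0.62854161 -0.07196639  0.0514629 ] jig [-0.115  -0.0007  0.0515] yawerr -0.03 F [ 1.07 -3.55  2.99] w 0.020656595589535563 q [-0.26  0.69  0.44  1.76 -0.39  0.78  0.45]
```

servo_tool(
  commands=[
    [-0.04,0.5,0.07,0,0.24],
    [-0.04,0.5,0.07,0,0.24],
    [-0.04,0.5,0.07,0,0.24],
    [-0.04,0.5,0.07,0,0.24],
    [-0.04,0.5,0.07,0,0.24],
    [-0.04,0.5,0.07,0,0.24],
    [-0.04,0.5,0.07,0,0.24],
    [-0.04,0.5,0.07,0,0.24],
  ],
)

```text
time: 5.73
tcp_pos: [0.6253, -0.032, 0.0571]
orientation: [-1.541, 1.571, -3.039]
contact_force: [1.0, -3.1, 2.5]
grip_width: 0.0203
```

servo_tool(
  commands=[
    [-0.04,0.5,0.07,0,0.24],
    [-0.04,0.5,0.07,0,0.24],
    [-0.04,0.5,0.07,0,0.24],
    [-0.04,0.5,0.07,0,0.24],
    [-0.04,0.5,0.07,0,0.24],
    [-0.04,0.5,0.07,0,0.24],
    [-0.04,0.5,0.07,0,0.24],
    [-0.04,0.5,0.07,0,0.24],
  ],
)

```text
time: 6.4
tcp_pos: [0.6224, 0.0067, 0.0631]
orientation: [0.52, 1.569, -0.979]
contact_force: [1.5, -6.4, 5.7]
grip_width: 0.0203
```

```bash
python3 st.py
python3 - <<'E'
from h import *
p,d=imaging.read_camera("wrist"); cv2.imwrite("pics/w5.png",p[:,:,::-1])
E
```

```text
6.4 tcp [0.6224037  0.00673397 0.06305322] jig [-0.0361 -0.0003  0.0631] yawerr 0.03 F [ 1.55 -6.38  5.75] w 0.020341915842502015 q [-0.4   0.66  0.45  1.79 -0.39  0.78  0.32]
```

View pics/w5.png

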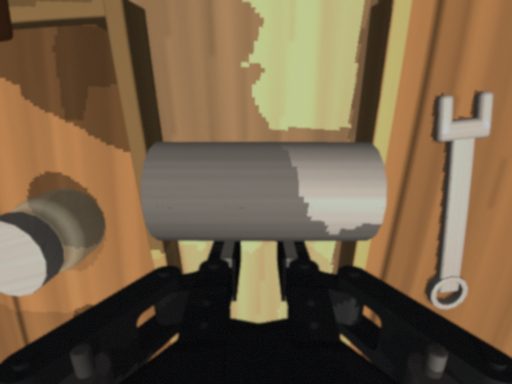

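servo_tool(
  commands=[
    [-0.04,0.5,0.07,0,0.24],
    [-0.04,0.5,0.07,0,0.24],
    [-0.04,0.5,0.07,0,0.24],
    [-0.04,0.5,0.07,0,0.24],
    [-0.04,0.5,0.07,0,0.24],
    [-0.04,0.5,0.07,0,0.24],
    [-0.04,0.5,0.07,0,0.24],
    [-0.04,0.5,0.07,0,0.24],
  ],
)

```text
time: 7.12
tcp_pos: [0.6191, 0.0462, 0.0686]
orientation: [0.32, 1.569, -1.18]
contact_force: [-0.2, -7.2, 7.3]
grip_width: 0.0205
```

servo_tool(
  commands=[
    [-0.04,0.5,0.07,0,0.24],
    [-0.04,0.5,0.07,0,0.24],
    [-0.04,0.5,0.07,0,0.24],
    [-0.04,0.5,0.07,0,0.24],
    [-0.04,0.5,0.07,0,0.24],
    [-0.03,0.4,0.06,0,0.24],
    [-0.03,0.4,0.06,0,0.24],
    [-0.02,0.3,0.04,0,0.24],
  ],
)

```text
time: 7.78
tcp_pos: [0.6163, 0.0824, 0.0737]
orientation: [0.219, 1.569, -1.28]
contact_force: [0.8, -8.4, 6.3]
grip_width: 0.0204
```

```bash
python3 st.py
```

```text
7.7833 tcp [0.61627164 0.08240528 0.0737217 ] jig [0.0398 0.0004 0.0737] yawerr 0.03 F [ 0.84 -8.41  6.31] w 0.020408945935782755 q [-0.53  0.65  0.47  1.78 -0.38  0.8   0.2 ]
```

servo_tool(
  commands=[
    [-0.02,0.3,0.04,0,0.24],
    [-0.02,0.3,0.04,0,0.24],
    [-0.02,0.3,0.04,0,0.24],
    [-0.02,0.3,0.04,0,0.24],
    [-0.02,0.3,0.04,0,0.24],
    [-0.02,0.3,0.04,0,0.24],
    [-0.02,0.2,0.0,0,0.24],
    [-0.02,0.2,0.0,0,0.24],
  ],
)

```text
time: 8.45
tcp_pos: [0.6139, 0.1069, 0.0752]
orientation: [-2.199, 1.569, 2.587]
contact_force: [0.4, 0.1, 0.2]
grip_width: 0.0206
```

```bash
python3 st.py
python3 - <<'E'
from h import *
p,d=imaging.read_camera("wrist"); cv2.imwrite("pics/w6.png",p[:,:,::-1])
E
```

```text
8.45 tcp [0.6138592  0.1068905  0.07523103] jig [0.0644 0.001  0.0752] yawerr -0.1 F [0.36 0.14 0.16] w 0.020551120316469773 q [-0.57  0.65  0.47  1.78 -0.38  0.81  0.16]
```

View pics/w6.png

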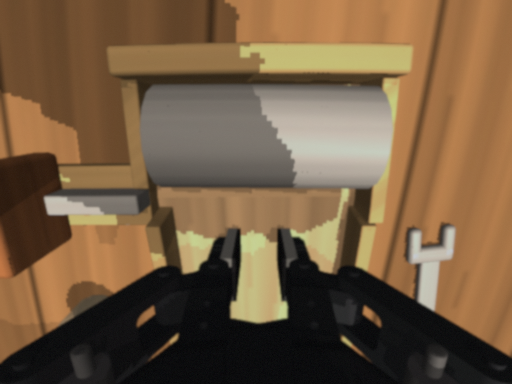

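servo_tool(
  commands=[
    [0.03,-1.0,0.3,0,0.24],
    [0,0,3,0,0.24],
    [0,0,3,0,0.24],
    [0,0,3,0,0.1],
    [0,0,3,-7,0],
    [0,0,0,-7,0],
    [0,0,0,-7,0],
    [0,0,0,-7,0],
  ],
)

```text
time: 9.17
tcp_pos: [0.6151, 0.0945, 0.1997]
orientation: [2.423, 1.569, 0.43]
contact_force: [0.0, 0.1, -0.2]
grip_width: 0.0
```

servo_tool(
  commands=[
    [-2.3,0.3,0,-7,0],
    [-2.3,0.3,0,-7,0],
    [-2.3,0.3,0,-7,0],
    [-2.3,0.3,0,-7,0],
    [-2.3,0.3,0,-7,0],
    [-2.3,0.3,0,-7,0],
    [-2.3,0.3,0,-7,0],
    [-1.9,0.3,0,-6,0],
  ],
)

```text
time: 9.83
tcp_pos: [0.4331, 0.1186, 0.1985]
orientation: [-0.559, 1.569, 2.771]
contact_force: [-1.0, 0.1, -0.1]
grip_width: -0.0001
```

servo_tool(
  commands=[
    [0,0,0,0,0],
    [0,0,0,0,0],
  ],
)

```text
time: 10.0
tcp_pos: [0.4342, 0.1196, 0.1988]
orientation: [-1.38, 1.57, 1.959]
contact_force: [0.1, 0.2, -0.3]
grip_width: -0.0002
```

```bash
python3 st.py
python3 - <<'E'
from h import *
p,d=imaging.read_camera("top"); cv2.imwrite("pics/t7.png",cv2.resize(p[:,:,::-1],None,fx=1.5,fy=1.5)); np.save("pics/t7.npy",d)
p,d=imaging.read_camera("side"); cv2.imwrite("pics/s7.png",cv2.resize(p[:,:,::-1],None,fx=1.5,fy=1.5)); np.save("pics/s7.npy",d)
p,d=imaging.read_camera("wrist"); cv2.imwrite("pics/w7.png",p[:,:,::-1])
E
```

```text
10.0 tcp [0.43420494 0.11960179 0.19883633] jig [0.0901 0.1793 0.1988] yawerr 82.84 F [ 0.1   0.21 -0.31] w -0.00018234466409261524 q [-1.23  0.3   1.07  2.1  -0.34  0.92 -1.35]
```

View pics/t7.png

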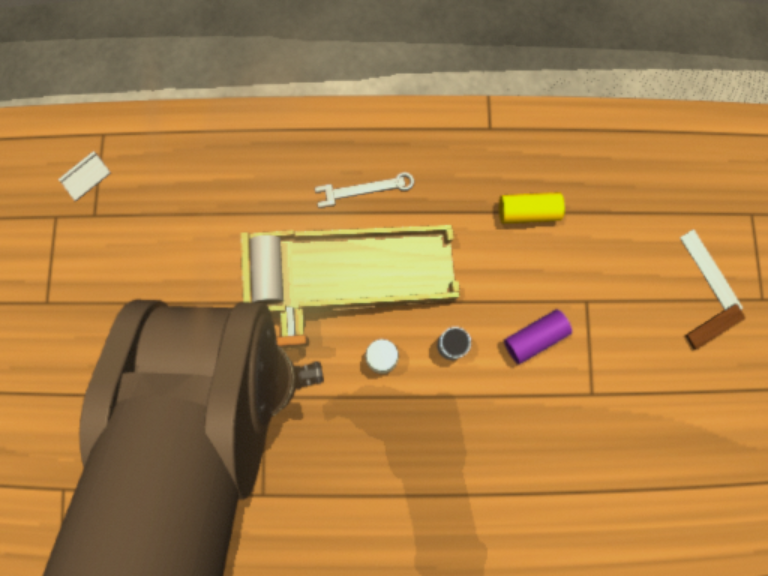

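View pics/s7.png

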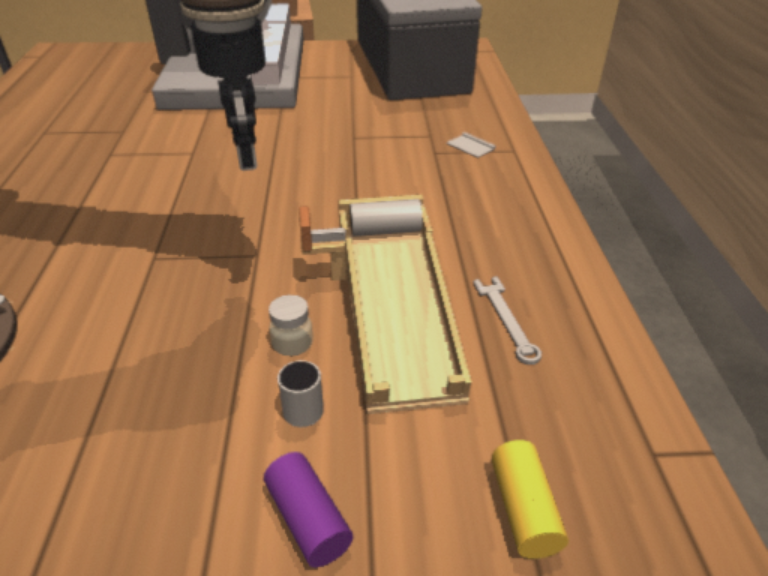

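View pics/w7.png

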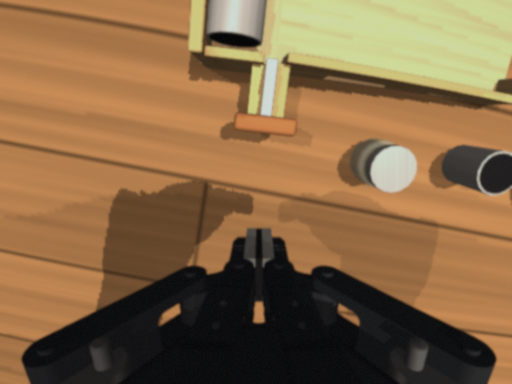

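Run:
```python
from h import *
j=np.load("jig.npy")
for n,f in(("top","t7"),("side","s7")):
    q=tojig(j,cloud(n,np.load(f"pics/{f}.npy")))*1e3; q=q.reshape(-1,3)
    m=(np.abs(q[:,1])<45)&(q[:,0]>95)&(q[:,0]<148)&(q[:,2]>75)&(q[:,2]<110)
    k=q[m]; 
    if len(k)>20:
        from scipy.optimize import least_squares
        r=least_squares(lambda v:np.hypot(k[:,0]-v[0],k[:,2]-v[1])-24,[128,71],loss="soft_l1"); print(n,len(k),r.x,k[:,1].mean())
    m=(np.abs(q[:,0]-94)<35)&(q[:,1]>85)&(q[:,1]<140)&(q[:,2]>85)&(q[:,2]<112); print(np.percentile(q[m],[2,50,98],axis=0).round(1) if m.sum() else 0)
```

```text
top 738 [128.00898395  69.99727299] 0.46487085852503496
[[ 67.7 108.8  89.2]
 [ 88.3 116.2 105.6]
 [110.  122.6 107.8]]
side 640 [127.15198262  70.30601793] 0.04156142945761232
[[ 66.  107.4  85.8]
 [ 75.3 114.2 105.1]
 [112.9 120.8 107.5]]
```

servo_tool(
  commands=[
    [0,0.2,-2,-7,0],
    [0,0,-3,0,0],
    [0,0,-3,0,0],
    [0,0,-2.5,0,0],
    [0,0,0,0,0],
    [0,0,0,0,0],
    [0,0,0,0,0],
  ],
)

```text
time: 10.73
tcp_pos: [0.4361, 0.1208, 0.0947]
orientation: [2.966, 1.57, -0.104]
contact_force: [1.0, -0.2, 0.8]
grip_width: -0.0003
```

```bash
python3 st.py
python3 - <<'E'
from h import *
p,d=imaging.read_camera("wrist"); cv2.imwrite("pics/w8.png",p[:,:,::-1])
p,d=imaging.read_camera("side"); cv2.imwrite("pics/s8.png",cv2.resize(p[60:260,80:350,::-1],None,fx=2.5,fy=2.5))
E
```

```text
10.7333 tcp [0.43612759 0.12082137 0.09473996] jig [0.0911 0.1772 0.0947] yawerr -89.97 F [ 1.01 -0.22  0.75] w -0.00030650337618563816 q [-1.04  0.49  0.89  2.2  -0.59  0.71 -1.24]
```

View pics/s8.png

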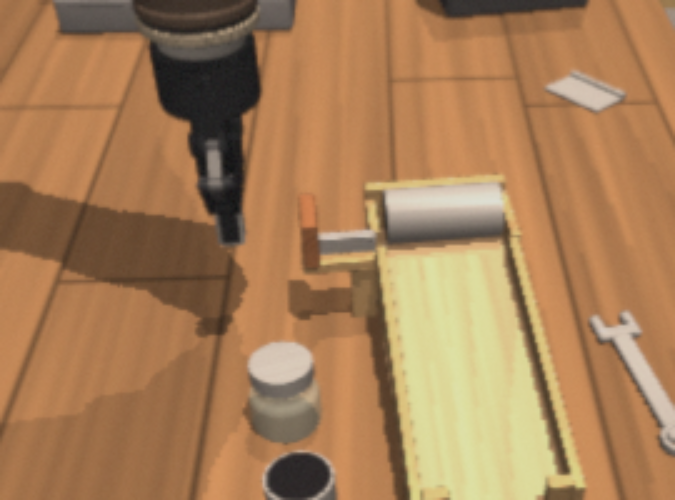

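View pics/w8.png

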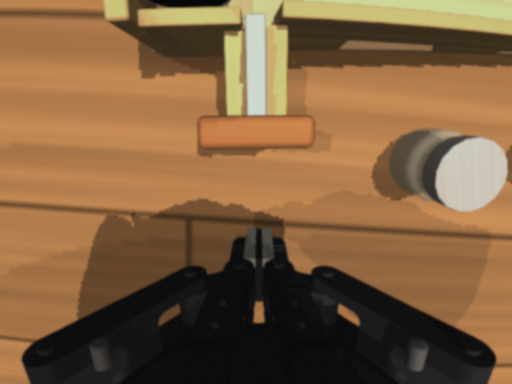

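servo_tool(
  commands=[
    [1.0,0.07,0,0,0],
    [1.0,0.07,0,0,0],
    [1.0,0.07,0,0,0],
    [0.5,0.04,0,0,0],
    [0.5,0.04,0,0,0],
    [0.5,0.04,0,0,0],
    [0.5,0.04,0,0,0],
    [0.5,0.04,0,0,0],
  ],
)

```text
time: 11.5
tcp_pos: [0.4896, 0.1255, 0.0935]
orientation: [0.0, 1.569, -3.069]
contact_force: [-2.5, -0.9, 2.0]
grip_width: -0.0001
```

```bash
python3 st.py
python3 - <<'E'
from h import *
p,d=imaging.read_camera("wrist"); cv2.imwrite("pics/w9.png",p[:,:,::-1])
E
```

```text
11.5 tcp [0.48964013 0.125466   0.09353429] jig [0.0919 0.1235 0.0935] yawerr 89.98 F [-2.54 -0.9   1.96] w -9.083147429543038e-05 q [-0.96  0.56  0.86  2.08 -0.61  0.78 -1.22]
```

View pics/w9.png

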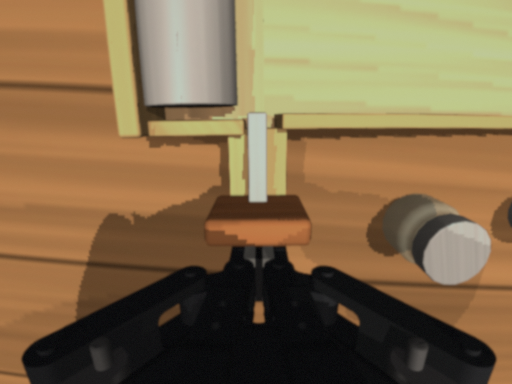

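servo_tool(
  commands=[
    [0.5,0.04,0,0,0],
    [0.5,0.04,0,0,0],
    [0.5,0.04,0,0,0],
    [0.5,0.04,0,0,0],
    [0.5,0.04,0,0,0],
    [0.4,0.03,0,0,0],
    [0.2,0.01,0,0,0],
    [0,0,0,0,0],
  ],
)

```text
time: 12.22
tcp_pos: [0.5217, 0.1281, 0.0938]
orientation: [2.99, 1.57, -0.079]
contact_force: [0.0, 0.0, -0.6]
grip_width: 0.0
```

```bash
python3 st.py
```

```text
12.2167 tcp [0.52171857 0.12805431 0.09380271] jig [0.0922 0.0914 0.0938] yawerr 89.97 F [ 0.04  0.01 -0.62] w 1.1698246222527727e-05 q [-0.92  0.6   0.85  2.   -0.62  0.82 -1.21]
```

servo_tool(
  commands=[
    [0.15,0.01,0,0,0],
    [0.15,0.01,0,0,0],
    [0,0,0,0,0],
  ],
)

```text
time: 12.47
tcp_pos: [0.5242, 0.1282, 0.0939]
orientation: [-2.945, 1.57, 0.269]
contact_force: [-0.1, -0.2, -0.3]
grip_width: -0.0001
```

servo_tool(
  commands=[
    [0.1,0.01,0,0,0],
    [0.1,0.01,0,0,0],
  ],
)

```text
time: 12.63
tcp_pos: [0.525, 0.1283, 0.0937]
orientation: [-0.217, 1.569, 2.997]
contact_force: [-8.5, -1.4, 7.7]
grip_width: 0.0003
```

```bash
python3 st.py
```

```text
12.6333 tcp [0.52503414 0.12832983 0.09371865] jig [0.0922 0.088  0.0937] yawerr 89.97 F [-8.54 -1.36  7.67] w 0.0003018008856745892 q [-0.92  0.61  0.85  1.99 -0.62  0.82 -1.21]
```

servo_tool(
  commands=[
    [-0.5,-0.04,0,0,0],
    [-2,-0.15,0,0,0],
    [-3,-0.2,0,0,0],
    [-3,-0.2,2,0,0],
    [-2,0,3,0,0],
    [-2,2,3,0,0],
    [-2,3,2,0,0],
    [0,0,0,0,0],
  ],
)

```text
time: 13.3
tcp_pos: [0.3868, 0.1704, 0.1865]
orientation: [-2.036, 1.566, 1.189]
contact_force: [0.7, 1.2, -1.1]
grip_width: -0.0001
```

```bash
python3 st.py
python3 - <<'E'
from h import *
from scipy.optimize import least_squares
j=np.load("jig.npy")
for n in("top","side"):
    p,d=imaging.read_camera(n); cv2.imwrite(f"pics/{n}9.png",cv2.resize(p[:,:,::-1],None,fx=1.5,fy=1.5))
    q=tojig(j,cloud(n,d)).reshape(-1,3)*1e3
    k=q[(np.abs(q[:,1])<45)&(q[:,0]>102)&(q[:,0]<148)&(q[:,2]>80)&(q[:,2]<110)]
    r=least_squares(lambda v:np.hypot(k[:,0]-v[0],k[:,2]-v[1])-24,[128,71],loss="soft_l1"); print(n,len(k),r.x)
    m=(np.abs(q[:,0]-94)<35)&(q[:,1]>61)&(q[:,1]<140)&(q[:,2]>85)&(q[:,2]<112); print(np.percentile(q[m],[2,50,98],axis=0).round(1) if m.sum() else 0)
E
```

```text
13.3 tcp [0.38682175 0.17036566 0.18648022] jig [0.1441 0.2228 0.1865] yawerr 89.35 F [ 0.66  1.17 -1.11] w -0.00011759011291385916 q [-1.46  0.28  1.15  2.17 -0.34  0.87 -1.59]
top 707 [127.95086067  69.89299992]
[[ 68.1  65.5  86.9]
 [ 91.   73.4 105. ]
 [117.3  79.  108.3]]
side 537 [127.26824948  70.18721991]
[[ 66.1  63.8  85.8]
 [ 76.7  70.9 105.3]
 [112.9  77.6 107.8]]
```

View pics/top9.png

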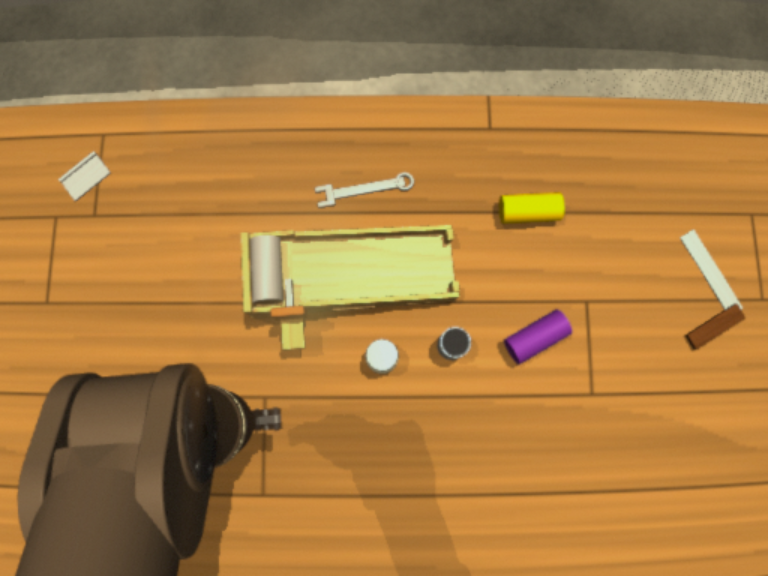

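View pics/side9.png

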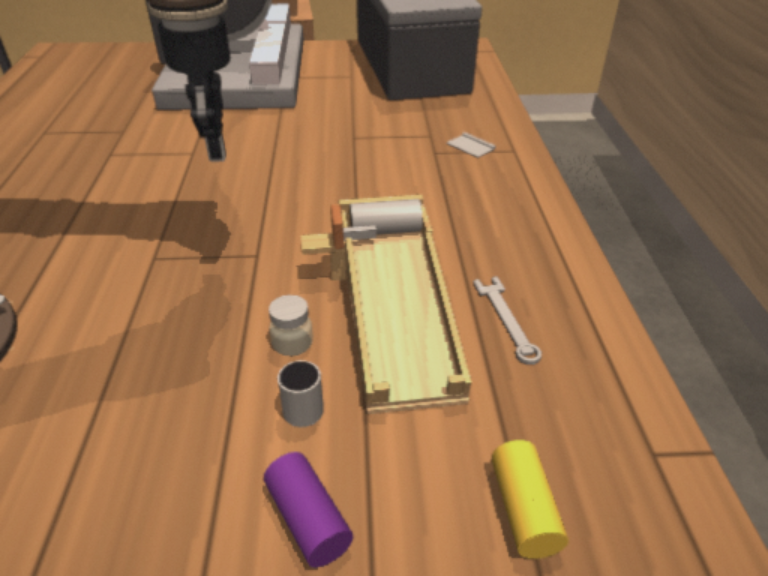

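servo_tool(
  commands=[
    [0,0,0,0,0],
    [0,0,0,0,0],
    [0,0,0,0,0],
    [0,0,0,0,0],
  ],
)

```text
time: 13.73
tcp_pos: [0.3894, 0.1623, 0.1843]
orientation: [2.225, 1.57, -0.846]
contact_force: [0.3, 0.1, 1.0]
grip_width: 0.0002
```

```bash
python3 st.py; python3 -c "
from rig import robot
print(robot.sign_off())"
```

```text
13.7333 tcp [0.38942244 0.1623105  0.18430227] jig [0.1359 0.2208 0.1843] yawerr -89.89 F [0.31 0.11 1.01] w 0.00017142611485489255 q [-1.44  0.29  1.15  2.18 -0.34  0.87 -1.58]
the job is handed in; nothing more can be done
None
```

The tube is at home against the stop board, the keeper is pushed in behind it, and I handed the job in at 13.7 s. The sign-off reports no verdict.

I pushed the tube from behind with two slightly opened fingertips, without gripping it. It rolled up the gutter, over the crest and down to the stop board. Wrist-force readings during the push stayed at about 11 N or less. I then shut the fingers, pushed the keeper's block in until it met its end stop at about 8.5 N along the push, and backed the arm away.

Last checks from both cameras, in jig coordinates:

- **Tube:** its middle is at x of about 127 to 128 mm and z of about 70 mm. Home is 128 and 71, so it is within about 1.2 mm.
- **Keeper:** the block's face is at y of about 78 to 79 mm, which means about 48 to 49 mm of the 50 mm travel. The arm's end position gave about 50 mm, in line with that.
- **Bystanders:** the wrench, jar, standing offcut and coloured look-alikes appear where they were in the first pictures; I compared these by eye only.
- **Arm:** it is clear of everything, and the residual force reading of about 1 N is noise level.

No check failed or disagreed.

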